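# Hang the dried serving board on the fold-out hook

### The job

The small serving board with the round hole has dried in the rack and should be put away. Swing the folded hook on the end of the spice shelf fully out, until it stands straight out from the panel at its stop, then hang the board on its arm by the hole so that it hangs free and upright. Do not drop the board, and leave the other things on the worktop where they are.

Things in the scene. Friction and masses are not known exactly. Their poses are not given: they have to be found in the camera images.
- board: Pale-wood serving board, 130 mm wide (y), 155 tall (z), 15 thick (x), 0.14 to 0.28 kg, one round hole of 42 mm diameter through it near the top. Stands upright and loose on its lower edge in the rack's middle slot, may lean a few degrees. Origin: centre of the lower edge; x normal to the faces, z up towards the holed end. Faces alike; it may hang either way round.
- board_hole (a point): Centre of the hole, mid-thickness, on the board's centre line, 104 mm above its lower edge and 51 mm below its top edge; axes as the board's, the hole runs along x. The 30 mm of solid wood between the hole and the top edge can be pinched from above, across the thickness.
- spice_shelf: Dark-wood spice shelf, fixed, left of the citrus press: 180 mm wide (y), 190 long (x), 195 tall. Origin: foot of the front end panel, middle of its outer face, which looks to the robot and carries the hook; x points away from the robot into the shelf, y left along the panel, z up. Its bottles are fixed, the tallest 255 mm above the worktop, at least 30 mm behind the panel's face.
- hook (a joint): Angle of the fold-out hook about its vertical hinge: 0 = folded flat along the panel, post to the left (shelf's +y); grows as it swings out towards the robot; 1.571 (stop) = straight out. Starts between 0.03 and 0.35. Stiff hinge: 0.12 N m, about 1.5 N at the post; it stays where it is left.
- hook_arm (a point): On the hook's hinge axis, level with the arm's centre line, 155 mm above the worktop, 20 mm in front of the panel (shelf x = -20 mm, y = -20 mm); turns with the hook: its y runs along the arm to the post, z up. The arm is a level round brass rod of 11 mm diameter; knuckles (radius 8.5 mm) and back plate (34 mm wide) reach to 192 mm height.
- hook_post (a point): Rounded top of the hook's upturned end: a round post of 11 mm diameter, its axis 85 mm along the arm from the hinge axis, its top 26 mm above the arm's centre line (20 mm of post stand free above the arm). Folded, the post stands 20 mm or a little more in front of the panel; it can be pinched from above with the fingers left and right of it along the panel. Axes as hook_arm.
- rack: Drying rack, fixed, right of the press: wooden foot 150 x 112 mm, brass wire hoops 80 mm high. The board stands in the middle slot (gap 18.6 mm), lower edge 20 mm above the worktop, its faces looking along x. Two round coasters (fixed, to 120 mm above the worktop) stand upright some 48 mm before and behind it. Origin: centre of the underside; slots run along y.
- citrus_press: Lever citrus press, fixed on the worktop in the middle, 540 mm tall, 144 mm wide, 230 mm deep (its front about 0.53 m ahead of the robot, reaching back to 0.75 m): hand and arm must pass in front of it. Wall cabinets hang over the back of the worktop, 0.65 m above it, from about 0.56 m ahead of the robot on: keep lifts low there.
- lemon: Bystander: yellow lemon, 76 mm long, loose on the large dark cutting board (no hole) in front of the press.
- lime: Bystander: green lime, 57 mm, loose on the same cutting board.
- tumbler: Bystander: brass tumbler, 73 mm across, 82 mm high, loose, at the left front.
- pepper_mill: Bystander: turned wooden pepper mill, 55 mm across, 153 mm high, loose, behind and right of the press.
- syrup: Bystander: bottle, 62 mm across, 168 mm high, loose, left of the spice shelf.

How it is judged:
By the outcome, as a careful person would: the job done as asked, in the order asked, and still so for the second after the job is handed in, with the robot touching nothing.
It also fails if it takes over 58 s, if anything falls off the work surface, if the arm or the gripper's body presses on something with over 40 N, if the wrist force passes 120 N, or if a joint passes its speed limit or range.

### The arm

A 7-joint arm with a two-finger parallel gripper is mounted at the origin on a cart in front of the work surface, level with it; the furniture and walls round the work are solid. World frame = base frame: x ahead of the robot, y to its left, z up, the work surface at z = 0. Lengths are in m, angles in rad, forces in N, time in s.
With the tool pointing down it reaches from about 0.35 to 0.9 m from the base axis. Payload 8.1 kg.
Tool frame: the origin (TCP) lies between the finger pads; the fingertips stand 8 mm ahead of it and the grasp point (between the pads) lies 11 mm behind it; z points along the fingers, y is the line along which they close (so a half turn about z gives the same grasp; the last joint's range is limited). The gripper opens to 85 mm and grips with 20 to 120 N. Pads are 22 mm wide; open, the fingers measure 114 mm over their backs; the gripper's body (76 mm by 85 mm) begins 54 mm behind the grasp point. The pads swing forward as they close: fully open they stand 13 mm farther back than shut.
Start: joints at [-1.316, 0.434, 0.025, 1.573, -0.012, 1.134, -0.075], TCP at [0.219, 0.585, 0.239] pointing down, gripper open.
Joint ranges: [-2.62, 2.62], [-0.44, 2.09], [-1.27, 1.32], [0.08, 2.57], [-1.32, 4.46], [0.12, 2], [-2.74, 2.74]. Speed limits (rad/s): [2.22, 2.22, 3.01, 3.01, 3.14, 3.14, 3.14].

### API

Orientations are given as a 3x3 rotation matrix whose columns are the frame's x, y, z axes.
In Python, from cell import arm gives the robot as it stands.
- The arm moves only by the shell command python3 -m crank 'ROWS' [OPENING] [FORCE]. ROWS is JSON, a list of rows, each an object with "offset": the shift along the tool's x, y, z in m, a list of three; "dr": the turn, a rotation vector about the tool's x, y, z in rad, a list of three. A call has 1 to 5 rows; each row is the pose to reach, as a shift and turn from the pose commanded when the call began, along the tool's axes at that moment; what a row does not reach only later rows make up. A row lasts 1/12 s, in which the tool goes at most 41.7 mm and 7.16 degrees, less where a joint would pass 70% of its speed; a pose out of reach is approached as far as the arm can. A call with a gripper value outside its range is refused whole. OPENING is the opening in per cent of the stroke, from 0 (shut) to 100 (fully open), set as the call begins (- or left out, the last holds). The fingers move at their own pace and stop on an object; FORCE is the grip in N (left out, the last holds). Time passes only in rows, so rows that repeat a pose let the fingers close. It gives the time, the measured TCP pose, the force, the opening and the grip force at its end, in the units of the state.
- arm.state(): the state, without advancing time (a new reading comes with each control period).
- arm.snapshot(name): name is "scene" or "top" or "wrist"; returns a dict with "pixels" (480x640x3 uint8, blue, green, red), "depth" (480x640 float32, m along the optical axis (not along the pixel's ray), 0 where there is no reading), "camera_matrix" (3x3 intrinsics, pixels), "rvec" (rotation vector, rad) and "tvec" (3), from world to camera coordinates, as OpenCV has them; the wrist camera has in their place "tool_from_camera" (4x4, takes a point from camera to tool coordinates, whose origin is the TCP and whose axes are the flange's). Camera axes: x right, y down, z forward; pixel columns grow to the right and rows downward; lengths in m; the calibration is good to about 2 mm. The wrist camera is an equidistant fisheye: a pixel r from the principal point sees the ray r / f radians off the axis. A picture is of the moment at which its call begins: read the wrist's pose just before it.
- arm.hand_in(): hands the job in; it is judged then, once.
Trained networks look in a picture, given as the dict that the camera call returned (one of the last four; its "shot" number tells which), for a name from the list of things; names that differ only in an ending like _2 or _b are one class to them, and where a whole thing is asked for, a point or a joint stands for the part that bears it (a point fixed in the world has none). Each returns a list of dicts, best first, with "confidence" (0 to 1); they miss things now and then, are a little off and sometimes report something else, mostly with a low value. They report only what shows in the picture. A call takes as long as a camera call.
- arm.boxes_of(picture, name): "rect" ([left, top, right, bottom] in pixels, round what is visible of it).
- arm.regions_of(picture, name): "region" (480x640 bool, what is visible of it) and "rect" ([left, top, right, bottom] in pixels, round what is visible of it).
- arm.place_of(picture, name): "xy" ([column, row] in pixels: a listed point, or the origin of a listed thing).
The state is a dict: "time_s": time; "q": joint angles; "qvel": joint speeds; "joint_efforts": joint torques, N m; "ee_pos": TCP position; "orientation": TCP orientation; "ft_force": force on the tool from outside, world axes, zero at the start; "ft_torque": the same for the moment, N m; "gripper_width": opening from 0.0 (shut) to 1.0 (fully open); "grasp_force": force on a finger pad.
Only numpy, scipy, OpenCV 4.12 (cv2) and the standard library are available. Lean on these libraries where they do the work, as an engineer would, in place of code of your own. Each camera call takes 0.05 s, during which the arm holds its last target. There are 200 camera calls.

## Working session

There is one attempt and no reset: what is moved stays moved. The work goes in short steps, Python scripts to look and compute and a shell command to move; the robot and the scene stay as the last step left them, time stands still between calls to the robot, and variables do not carry over. Pictures are saved under pics/ and viewed, at most 10 in all, crops included, and the job is handed in when it is done.

```bash
ls; mkdir -p pics; cat > h.py <<'E'
import numpy as np, cv2
from cell import arm
def cam(p):
    R=cv2.Rodrigues(np.array(p["rvec"],float))[0]; t=np.array(p["tvec"],float).reshape(3); return R,t
def px2w(p,uv,d):
    K=np.array(p["camera_matrix"]);R,t=cam(p)
    uv=np.atleast_2d(uv).astype(float);d=np.atleast_1d(d)
    c=np.c_[(uv[:,0]-K[0,2])/K[0,0]*d,(uv[:,1]-K[1,2])/K[1,1]*d,d]
    return (c-t)@R
def cloud(p,mask):
    v,u=np.nonzero(mask&(p["depth"]>0)); return px2w(p,np.c_[u,v],p["depth"][v,u])
def w2px(p,X):
    K=np.array(p["camera_matrix"]);R,t=cam(p); c=np.atleast_2d(X)@R.T+t; c=c@K.T; return c[:,:2]/c[:,2:]
E
python3 - <<'E'
from h import *
np.set_printoptions(precision=4,suppress=True)
s=arm.state();print(s["time_s"],s["ee_pos"],s["orientation"],s["gripper_width"])
for n in("scene","top"):
    p=arm.snapshot(n);cv2.imwrite(f"pics/{n}.png",p["pixels"])
    R,t=cam(p);print(n,-R.T@t,R[2])
    for k in("board","spice_shelf","hook","rack","citrus_press","lemon","lime","tumbler","pepper_mill","syrup"):
        r=arm.regions_of(p,k)
        if r:
            c=cloud(p,r[0]["region"]);print(k,round(r[0]["confidence"],2),r[0]["rect"],len(c),np.percentile(c,[2,50,98],axis=0).round(3).tolist() if len(c) else "")
    for k in("board_hole","board","hook_arm","hook_post","spice_shelf","rack"):
        r=arm.place_of(p,k)
        if r:
            xy=r[0]["xy"];d=p["depth"][int(xy[1]),int(xy[0])];print("pl",k,round(r[0]["confidence"],2),xy,d,px2w(p,xy,d))
print(arm.state()["time_s"])
E
```

```text
pics
0.0 [0.2188 0.5849 0.2385] [[-0.9366  0.3503 -0.0004]
 [ 0.3503  0.9366 -0.0015]
 [-0.0002 -0.0016 -1.    ]] 0.9997066380271354
scene [-0.0456 -0.6194  0.6499] [ 0.5486  0.6761 -0.4918]
board 0.71 [234.3, 168.7, 257.1, 223.0] 890 [[0.551, 0.475, 0.01], [0.571, 0.487, 0.082], [0.601, 0.512, 0.167]]
spice_shelf 0.63 [281.8, 157.9, 388.4, 274.8] 6409 [[0.56, 0.123, 0.012], [0.62, 0.195, 0.123], [0.761, 0.295, 0.226]]
hook 0.45 [277.5, 190.9, 306.9, 215.2] 156 [[0.551, 0.191, 0.127], [0.56, 0.247, 0.161], [0.589, 0.289, 0.18]]
rack 0.87 [398.8, 343.7, 448.6, 432.1] 2066 [[0.397, -0.341, 0.003], [0.42, -0.309, 0.05], [0.459, -0.261, 0.12]]
lemon 0.66 [292.5, 284.3, 320.9, 316.9] 537 [[0.411, -0.002, 0.036], [0.428, 0.013, 0.061], [0.457, 0.04, 0.075]]
lime 0.78 [313.8, 312.5, 340.8, 335.0] 450 [[0.398, -0.087, 0.031], [0.412, -0.072, 0.054], [0.435, -0.047, 0.065]]
tumbler 0.78 [205.7, 209.8, 231.4, 245.1] 810 [[0.424, 0.423, 0.005], [0.454, 0.437, 0.057], [0.493, 0.498, 0.083]]
pepper_mill 0.64 [439.3, 250.9, 463.0, 316.9] 684 [[0.678, -0.176, 0.007], [0.686, -0.164, 0.075], [0.701,
[... 1280 characters left out ...]
 0.001], [0.462, 0.476, 0.025], [0.494, 0.498, 0.084]]
pepper_mill 0.59 [403.6, 185.8, 425.3, 199.8] 301 [[0.682, -0.177, 0.007], [0.692, -0.149, 0.055], [0.72, -0.133, 0.136]]
syrup 0.6 [167.9, 223.9, 197.5, 250.5] 663 [[0.552, 0.479, -0.0], [0.576, 0.497, 0.113], [0.611, 0.545, 0.17]]
pl board_hole 0.86 [485.9, 270.4] 1.1192125 [[ 0.4661 -0.3036  0.1728]]
pl board 0.84 [471.5, 271.5] 1.1561812 [[ 0.4651 -0.2796  0.1355]]
pl hook_arm 0.48 [288.9, 237.6] 1.1293584 [[0.558  0.1993 0.1729]]
pl hook_post 0.64 [256.1, 235.0] 1.1231842 [[0.5651 0.2829 0.18  ]]
pl spice_shelf 0.84 [288.8, 235.0] 1.1248401 [[0.5641 0.1992 0.1781]]
pl rack 0.88 [472.1, 271.6] 1.164064 [[ 0.4651 -0.2839  0.1275]]
1.7
```

View pictures.

```bash
python3 - <<'E'
import cv2
a=cv2.imread("pics/top.png");b=cv2.imread("pics/scene.png")
x=cv2.resize(a[150:320,150:550],(800,340));y=cv2.resize(b[150:280,200:500],(800,347))
cv2.imwrite("pics/v1.png",cv2.resize(cv2.vconcat([x[:,:],y])[:600],(800,600)) if 0 else cv2.vconcat([cv2.resize(x,(700,298)),cv2.resize(y,(700,302))]))
E
```

```text
(no output)
```

View pics/v1.png

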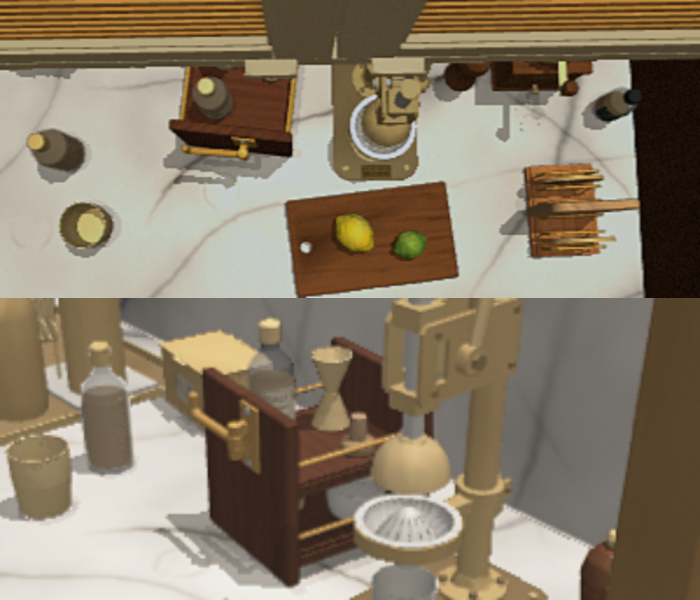

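View pics/scene.png

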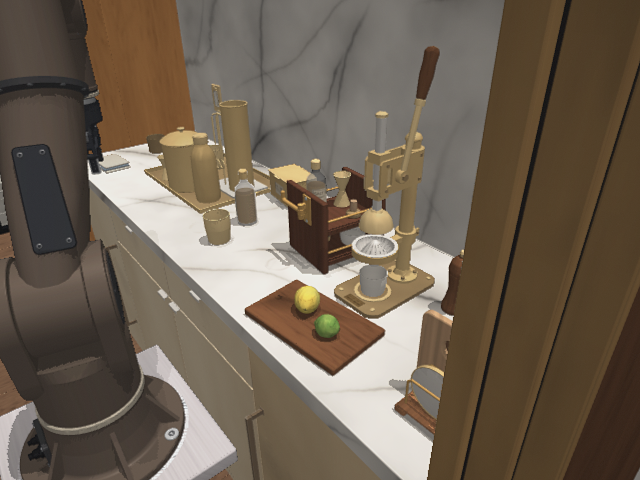

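The top crop shows the hook folded on the panel's left half (post at zoom px 187,152, hinge at 243,148). The panel is slightly yawed, and the board sticks up edge-on in the rack at zoom (530–640, 207). The path past the cutting board in front of the press is clear. Next I'll fit the precise geometry.

```bash
python3 - <<'E'
from h import *
np.set_printoptions(precision=4,suppress=True)
full=np.ones((480,640),bool)
sc=arm.snapshot("scene");tp=arm.snapshot("top")
P=cloud(sc,full);Q=cloud(tp,full)
# panel plane from scene
m=(P[:,0]>.53)&(P[:,0]<.63)&(P[:,1]>.1)&(P[:,1]<.32)&(P[:,2]>.02)&(P[:,2]<.12)
A=P[m]
rng=np.random.default_rng(0);best=0
for _ in range(400):
    i=A[rng.choice(len(A),3)];n=np.cross(i[1]-i[0],i[2]-i[0]);n/=np.linalg.norm(n)+1e-12
    if abs(n[2])>.1: continue
    k=abs((A-i[0])@n)<.003
    if k.sum()>best:best=k.sum();B=A[k]
c=B.mean(0);n=np.linalg.svd(B-c)[2][2];n*=np.sign(n[0]);print("panel",best,c,n,"yaw",np.arctan2(n[1],n[0]))
yd=np.array([-n[1],n[0]]);print("y extents",np.percentile((B-c)[:,:2]@yd,[0.5,99.5]))
# panel top from top
for nm,C in(("S",P),("T",Q)):
    d=(C[:,:2]-c[:2])@n[:2]
    s=(C[:,:2]-c[:2])@yd
    m=(d>-.002)&(d<.016)&(C[:,2]>.185)&(C[:,2]<.205)&(abs(s)<.15);print(nm,"toppanel",m.sum(),np.percentile(s[m],[1,99]) if m.sum() else"")
    m=(d<-.008)&(d>-.07)&(C[:,2]>.135)&(C[:,2]<.20)&(abs(s)<.12)
    H=np.c_[d[m],s[m],C[m,2]];
    for lo in np.arange(-.1,.1,.02):
        k=(H[:,1]>=lo)&(H[:,1]<lo+.02)
        if k.sum():print("  hook s",round(lo,2),k.sum(),np.median(H[k],0),H[k][:,2].max())
    # board
    m=(C[:,2]>.125)&(C[:,2]<.19)&(C[:,1]<-.2)&(C[:,1]>-.45)&(C[:,0]>.4)&(C[:,0]<.56);D=C[m]
    print("board",len(D),np.percentile(D,[1,50,99],axis=0).tolist() if len(D) else "")
    if len(D):
      T=D[D[:,2]>np.percentile(D[:,2],98)-.006];f=np.polyfit(T[:,1],T[:,0],1);print(" top",len(T),T.mean(0),np.percentile(T,[1,99],axis=0).tolist(),"yaw",np.arctan(-f[0]))
m=(Q[:,2]>.012)&(Q[:,2]<.03)&(Q[:,1]<-.22)&(Q[:,1]>-.45)&(Q[:,0]>.35)&(Q[:,0]<.6)
r=cv2.minAreaRect(Q[m][:,:2].astype(np.float32)*1000);print("rackfoot",m.sum(),r)
E
```

```text
panel 1608 [0.5863 0.1879 0.0708] [ 0.9998  0.0099 -0.0186] yaw 0.009948615547225903
y extents [-0.063   0.1156]
S toppanel 154 [-0.0355  0.1137]
  hook s -0.08 31 [-0.0113 -0.0608  0.1673] 0.19714118299577899
  hook s -0.06 161 [-0.0149 -0.0537  0.1691] 0.19808865084858668
  hook s -0.04 104 [-0.0126 -0.0303  0.1679] 0.19882076351794287
  hook s -0.02 130 [-0.0111 -0.008   0.1664] 0.19643682687429295
  hook s 0.0 204 [-0.0206  0.0073  0.1623] 0.19504313080053323
  hook s 0.02 31 [-0.027   0.0259  0.1619] 0.1933366760359841
  hook s 0.04 23 [-0.0264  0.0519  0.16  ] 0.1636753879679558
  hook s 0.06 22 [-0.0239  0.0705  0.1594] 0.1643018922484233
  hook s 0.08 49 [-0.0221  0.0928  0.168 ] 0.1827000555664962
board 818 [[0.46293860918570184, -0.3090103871317707, 0.12592797600940578], [0.4651740190028487, -0.2828826545092942, 0.15715676932979544], [0.47590108678763254, -0.25548494528784504, 0.17763115480809324]]
 top 198 [ 0.4691 -0.2857  0.1754] [[0.46374965621099423, -0.3090501096327842, 0.17180715016036077], [0.47699282479410865, -0.2608921943333041, 0.17790790652049446]] yaw -0.01022
[... 359 characters left out ...]
4
  hook s 0.04 31 [-0.0223  0.051   0.1607] 0.1655847819920501
  hook s 0.06 32 [-0.0212  0.0697  0.1602] 0.16488479408061357
  hook s 0.08 36 [-0.0198  0.0909  0.1631] 0.18212674060277687
board 337 [[0.4660147694989506, -0.37618076824578034, 0.1273377910888787], [0.4744471129782048, -0.3072557951400287, 0.17432155691217405], [0.4841700408622832, -0.2517969387642596, 0.1798301580466639]]
 top 197 [ 0.4751 -0.3174  0.1762] [[0.4672389295958011, -0.37302113131023446, 0.17377762483555886], [0.48205134522252197, -0.2602798351865081, 0.17989938212481565]] yaw 0.02667496666350036
rackfoot 1183 ((475.3516845703125, -318.80450439453125), (149.75340270996094, 112.29891967773438), 1.8922735452651978)
```

```bash
python3 - <<'E'
from h import *
np.set_printoptions(precision=4,suppress=True)
sc=arm.snapshot("scene");tp=arm.snapshot("top")
full=np.ones((480,640),bool);Q=cloud(tp,full)
P=cloud(sc,arm.regions_of(sc,"spice_shelf")[0]["region"])
m=(Q[:,2]>.188)&(Q[:,2]<.2)&(Q[:,0]>.52)&(Q[:,0]<.62)&(Q[:,1]>.1)&(Q[:,1]<.32);T=Q[m]
for lo in np.arange(.1,.32,.02):
    k=(T[:,1]>=lo)&(T[:,1]<lo+.02)
    print(round(lo,2),k.sum(),np.percentile(T[k,0],[5,50,95]) if k.sum() else "")
for z in np.arange(.02,.19,.02):
    k=(P[:,2]>z)&(P[:,2]<z+.02)
    print("z",round(z,2),[(round(y,2),np.percentile(P[k&(abs(P[:,1]-y)<.007),0],[5,50,95]).round(4).tolist()) for y in (.12,.14,.17,.2,.23,.26,.285) if (k&(abs(P[:,1]-y)<.007)).sum()>3])
E
```

```text
0.1 0 
0.12 28 [0.5722 0.5791 0.5866]
0.14 51 [0.5741 0.5815 0.5883]
0.16 51 [0.5769 0.584  0.5901]
0.18 58 [0.5752 0.5845 0.593 ]
0.2 60 [0.5775 0.5862 0.5956]
0.22 52 [0.5835 0.5909 0.5987]
0.24 54 [0.5863 0.5936 0.6185]
0.26 51 [0.589  0.5964 0.6041]
0.28 52 [0.5915 0.5989 0.6069]
0.3 17 [0.5943 0.5997 0.6075]
z 0.02 [(0.12, [0.5759, 0.6383, 0.6579]), (0.14, [0.571, 0.6218, 0.6675]), (0.17, [0.5748, 0.6468, 0.6789]), (0.2, [0.5792, 0.6611, 0.6861]), (0.23, [0.5818, 0.6324, 0.7023]), (0.26, [0.5854, 0.5872, 0.5886]), (0.28, [0.5887, 0.5909, 0.5923])]
z 0.04 [(0.12, [0.5742, 0.6185, 0.6542]), (0.14, [0.5698, 0.5719, 0.6804]), (0.17, [0.5745, 0.6766, 0.7313]), (0.2, [0.5776, 0.5803, 0.727]), (0.23, [0.5816, 0.5828, 0.5853]), (0.26, [0.5858, 0.5877, 0.5888]), (0.28, [0.5894, 0.5907, 0.5918])]
z 0.06 [(0.12, [0.5747, 0.5794, 0.6126]), (0.14, [0.5711, 0.6802, 0.7144]), (0.17, [0.5737, 0.5769, 0.707]), (0.2, [0.5779, 0.5792, 0.5808]), (0.23, [0.5819, 0.5837, 0.5849]), (0.26, [0.5853, 0.587, 0.5883]), (0.28, [0.5892, 0.5905, 0.5918])]
z 0.08 [(0.12, [0.5708, 0.5787, 0.5824]), (0.14, [0.56
[... 705 characters left out ...]
, 0.7006]), (0.14, [0.5704, 0.572, 0.7469]), (0.17, [0.5745, 0.5769, 0.7519]), (0.2, [0.5512, 0.5693, 0.7563]), (0.23, [0.5576, 0.7107, 0.7599]), (0.26, [0.5592, 0.5875, 0.7631]), (0.28, [0.5652, 0.5908, 0.7131])]
z 0.16 [(0.12, [0.5736, 0.577, 0.5809]), (0.14, [0.5704, 0.5714, 0.5731]), (0.17, [0.5737, 0.5755, 0.7511]), (0.2, [0.5523, 0.567, 0.7562]), (0.23, [0.5609, 0.6596, 0.7599]), (0.26, [0.5599, 0.5861, 0.5885]), (0.28, [0.5615, 0.5674, 0.5912])]
z 0.18 [(0.12, [0.5727, 0.5782, 0.5803]), (0.14, [0.5708, 0.5722, 0.5824]), (0.17, [0.5739, 0.5762, 0.5864]), (0.2, [0.5734, 0.5884, 0.7591]), (0.23, [0.583, 0.6298, 0.7596]), (0.26, [0.5863, 0.5935, 0.7695]), (0.28, [0.5888, 0.5916, 0.7663])]
```

```bash
cat >> h.py <<'E'
from scipy.spatial.transform import Rotation as Ro
np.set_printoptions(precision=4,suppress=True)
psi=-.13
sx=np.array([np.cos(psi),np.sin(psi),0]);sy=np.array([-np.sin(psi),np.cos(psi),0])
O=np.array([.5813,.2143,0]);HG=O-.02*sx-.02*sy
def post(th): return HG+.085*(np.cos(th)*sy-np.sin(th)*sx)
def down(y):
    y=np.array([y[0],y[1],0]);y/=np.linalg.norm(y);z=np.array([0,0,-1.]);return np.c_[np.cross(y,z),y,z]
def plan(p,R,s=None):
    s=s or arm.state();R0=np.array(s["orientation"]);p0=np.array(s["ee_pos"])
    dr=Ro.from_matrix(R0.T@R).as_rotvec()
    return "offset",(R0.T@(np.array(p)-p0)).round(4).tolist(),"dr",dr.round(4).tolist()
E
python3 - <<'E'
from h import *
w=arm.snapshot("wrist");s=arm.state();print(w["tool_from_camera"],w["camera_matrix"],s["time_s"])
tp=arm.snapshot("top");Q=cloud(tp,np.ones((480,640),bool))
D=(Q-O)@np.c_[sx,sy,[0,0,1]]
m=(D[:,2]>.2)&(D[:,2]<.3)&(D[:,0]<.12)&(abs(D[:,1])<.1)&(D[:,0]>-.05);B=D[m];print(len(B),np.percentile(B,[2,50,98],axis=0))
for th in(.03,.06,.1):print(th,post(th))
p=post(.06);R=down(sy)
print(plan([p[0]-.12,p[1],.22],R),plan([p[0],p[1],.225],R))
E
```

```text
[[ 0.0011 -0.9584 -0.2855  0.0733]
 [ 1.      0.0008  0.0015  0.0006]
 [-0.0012 -0.2855  0.9584 -0.1364]
 [ 0.      0.      0.      1.    ]] [[371.6483   0.     324.5062]
 [  0.     371.6483 235.4436]
 [  0.       0.       1.    ]] 2.0
312 [[0.0337 0.0166 0.2009]
 [0.0523 0.0356 0.2172]
 [0.0786 0.0614 0.2569]]
0.03 [0.5674 0.2816 0.    ]
0.06 [0.5648 0.2819 0.    ]
0.1 [0.5614 0.282  0.    ]
('offset', [-0.3179, -0.2052, 0.0193], 'dr', [0.0001, 0.0, -0.2279]) ('offset', [-0.4303, -0.1632, 0.0143], 'dr', [0.0001, 0.0, -0.2279])
```

```bash
python3 -m crank '[{"offset":[-0.04,-0.026,0.002],"dr":[0,0,-0.06]},{"offset":[-0.07,-0.045,0.006],"dr":[0,0,-0.12]},{"offset":[-0.105,-0.068,0.008],"dr":[0,0,-0.228]},{"offset":[-0.14,-0.09,0.01],"dr":[0,0,-0.228]},{"offset":[-0.17,-0.11,0.01],"dr":[0,0,-0.228]}]' 60 40
python3 - <<'E'
from h import *
p=post(.06);R=down(sy)
print(plan([p[0]-.12,p[1],.225],R))
E
```

```text
time_s: 2.47
ee_pos: [0.3412, 0.4202, 0.2291]
orientation: [[-0.992, 0.13, 0.0], [0.13, 0.992, -0.001], [-0.0, -0.001, -1.0]]
ft_force: [1.4, 1.3, -0.3]
gripper_width: 0.599
grasp_force: 0.0
('offset', [-0.1207, -0.1237, 0.0042], 'dr', [-0.0006, 0.0004, -0.0004])
```

```bash
python3 -m crank '[{"offset":[-0.03,-0.03,0.004],"dr":[0,0,0]},{"offset":[-0.06,-0.06,0.004],"dr":[0,0,0]},{"offset":[-0.09,-0.09,0.004],"dr":[0,0,0]},{"offset":[-0.12,-0.124,0.004],"dr":[0,0,0]},{"offset":[-0.12,-0.124,0.004],"dr":[0,0,0]}]'
python3 - <<'E'
from h import *
s=arm.state();w=arm.snapshot("wrist");cv2.imwrite("pics/w1.png",w["pixels"])
K=w["camera_matrix"];T=w["tool_from_camera"];R0=np.array(s["orientation"]);p0=np.array(s["ee_pos"])
print(s["time_s"],p0)
def fish(uv,z):  # ray to plane z
    d=np.array([(uv[0]-K[0][2])/K[0][0],(uv[1]-K[1][2])/K[1][1]]);r=np.hypot(*d);ray=np.r_[d/r*np.sin(r),np.cos(r)]
    c=R0@T[:3,3]+p0;v=R0@T[:3,:3]@ray;return c+v*(z-c[2])/v[2]
for k,z in(("hook_post",.181),("hook_arm",.155)):
    for r in arm.place_of(w,k)[:2]:print(k,r,fish(r["xy"],z))
E
```

```text
time_s: 2.88
ee_pos: [0.4472, 0.2767, 0.2256]
orientation: [[-0.99, 0.139, 0.002], [0.139, 0.99, -0.003], [-0.003, -0.003, -1.0]]
ft_force: [-0.6, -1.1, 0.4]
gripper_width: 0.599
grasp_force: 0.0
2.8833 [0.4472 0.2767 0.2256]
```

View pics/w1.png

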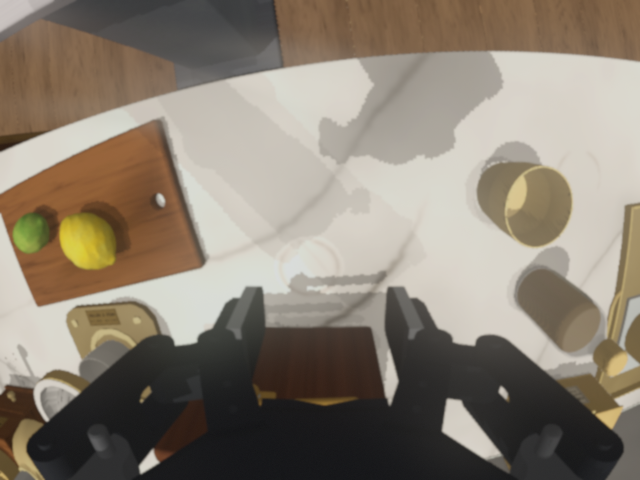

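The wrist view shows the hand occluding the hook (fingers at about 250,310 and 400,310) and nothing in the way below. I'll go over the post using the fixed-camera estimate.

```bash
python3 - <<'E'
from h import *
print(plan([.565,.2825,.225],down(sy)),plan([.565,.2825,.173],down(sy)))
E
```

```text
('offset', [-0.121, 0.015, 0.0005], 'dr', [0.0003, 0.0001, -0.0024]) ('offset', [-0.121, 0.015, 0.0525], 'dr', [0.0003, 0.0001, -0.0024])
```

```bash
python3 -m crank '[{"offset":[-0.035,0.005,0],"dr":[0,0,0]},{"offset":[-0.07,0.01,0],"dr":[0,0,0]},{"offset":[-0.1,0.015,0],"dr":[0,0,0]},{"offset":[-0.121,0.015,0],"dr":[0,0,0]},{"offset":[-0.121,0.015,0.001],"dr":[0,0,0]}]'
python3 - <<'E'
from h import *
tp=arm.snapshot("top");sc=arm.snapshot("scene");s=arm.state()
print(s["ee_pos"],s["ft_force"])
a=tp["pixels"][150:320,180:400];b=sc["pixels"][140:280,200:400]
cv2.imwrite("pics/v2.png",cv2.hconcat([cv2.resize(a,None,fx=2,fy=2),cv2.resize(b,(486,340))][:1]+[cv2.resize(b,(340,340))]))
print(plan([.565,.2825,.173],down(sy)))
E
```

```text
time_s: 3.45
ee_pos: [0.5677, 0.2839, 0.2238]
orientation: [[-0.991, 0.13, 0.002], [0.13, 0.991, -0.0], [-0.002, -0.0, -1.0]]
ft_force: [0.1, -0.3, 0.3]
gripper_width: 0.6
grasp_force: 0.0
[0.5637 0.2849 0.2235] [-0.0103 -0.1001 -0.6106]
('offset', [-0.0017, -0.0022, 0.0505], 'dr', [-0.0003, -0.0014, 0.0013])
```

View pics/v2.png

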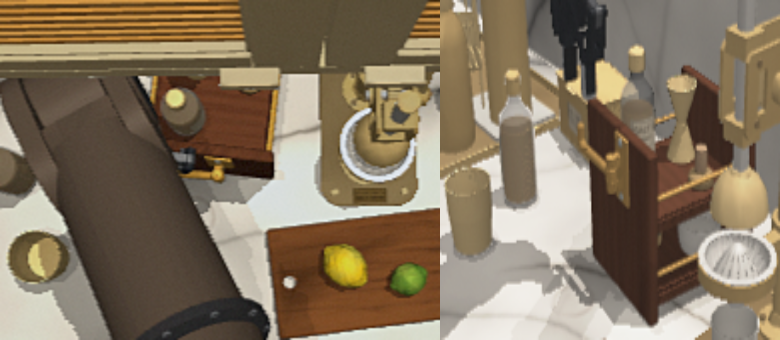

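The gripper is straight above the post in both views (scene fingers at zoom 585,80; post at 590,120), clear of the bottle. Next: lower and pinch.

```bash
python3 -m crank '[{"offset":[-0.001,-0.001,0.02],"dr":[0,0,0]},{"offset":[-0.001,-0.002,0.035],"dr":[0,0,0]},{"offset":[-0.001,-0.002,0.05],"dr":[0,0,0]},{"offset":[-0.001,-0.002,0.05],"dr":[0,0,0]}]'; python3 -m crank '[{"offset":[0,0,0],"dr":[0,0,0]},{"offset":[0,0,0],"dr":[0,0,0]},{"offset":[0,0,0],"dr":[0,0,0]},{"offset":[0,0,0],"dr":[0,0,0]},{"offset":[0,0,0],"dr":[0,0,0]}]' 0 40
python3 -c "
from h import *
s=arm.state();print(s['ee_pos'],s['ft_force'],s['gripper_width'],s['grasp_force'])"
```

```text
time_s: 3.88
ee_pos: [0.5616, 0.2823, 0.1716]
orientation: [[-0.992, 0.127, -0.005], [0.127, 0.992, -0.002], [0.005, -0.002, -1.0]]
ft_force: [-0.2, 0.5, -1.0]
gripper_width: 0.596
grasp_force: 0.0
time_s: 4.3
ee_pos: [0.5655, 0.2865, 0.1762]
orientation: [[-0.992, 0.126, 0.003], [0.126, 0.992, 0.007], [-0.002, 0.007, -1.0]]
ft_force: [0.9, 11.9, -2.2]
gripper_width: 0.097
grasp_force: 38.9
[0.5655 0.2865 0.1762] [ 0.8691 11.868  -2.2494] 0.09673269899348291 38.94494891166687
```

```bash
python3 -m crank '[{"offset":[0.0102,0.0034,0],"dr":[0,0,-0.12]},{"offset":[0.0202,0.0016,0],"dr":[0,0,-0.24]},{"offset":[0.0299,-0.0014,0],"dr":[0,0,-0.36]},{"offset":[0.0393,-0.0056,0],"dr":[0,0,-0.48]},{"offset":[0.048,-0.0109,0],"dr":[0,0,-0.6]}]' 0 40
python3 - <<'E'
from h import *
s=arm.state();print(s['time_s'],s['ee_pos'],s['orientation'][:,1],s['ft_force'],s['gripper_width'],s['grasp_force'])
print("expected",post(.66)+.005*sy)
sc=arm.snapshot("scene");cv2.imwrite("pics/v3.png",cv2.resize(sc["pixels"][140:280,230:400],(680,560)))
E
```

```text
time_s: 4.72
ee_pos: [0.5172, 0.2767, 0.176]
orientation: [[-0.889, -0.458, 0.004], [-0.458, 0.889, 0.001], [-0.004, -0.001, -1.0]]
ft_force: [4.0, -3.5, 0.9]
gripper_width: 0.102
grasp_force: 39.5
4.7167 [0.5172 0.2767 0.176 ] [-0.458   0.889  -0.0011] [ 3.9615 -3.5277  0.9089] 0.10154111868927922 39.4696569442749
expected [0.5166 0.2754 0.    ]
```

View pics/v3.png

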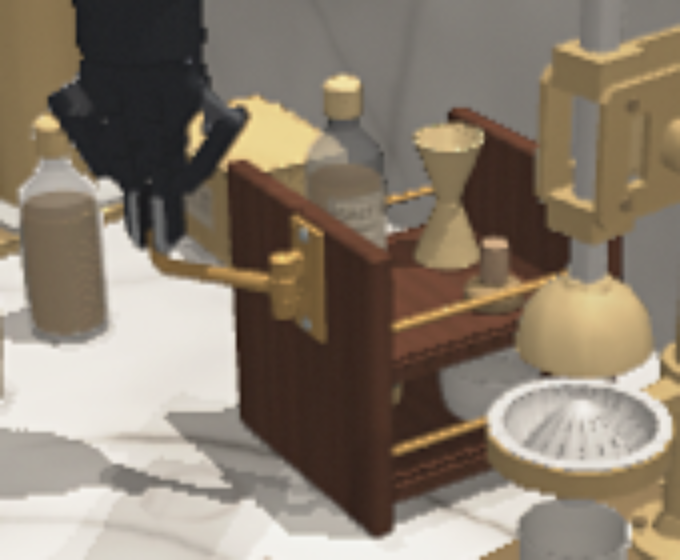

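The hook is following the fingers (post at zoom 150,245, arm swung out from the hinge at 290,285). I'll continue to the stop.

```bash
python3 -m crank '[{"offset":[0.0102,-0.0006,0],"dr":[0,0,-0.12]},{"offset":[0.0202,-0.0024,0],"dr":[0,0,-0.24]},{"offset":[0.0299,-0.0054,0],"dr":[0,0,-0.36]},{"offset":[0.0393,-0.0096,0],"dr":[0,0,-0.48]},{"offset":[0.048,-0.0149,0],"dr":[0,0,-0.6]}]' 0 40
python3 -m crank '[{"offset":[0.0102,-0.0006,0],"dr":[0,0,-0.12]},{"offset":[0.0202,-0.0024,0],"dr":[0,0,-0.24]},{"offset":[0.027,-0.0044,0],"dr":[0,0,-0.32]},{"offset":[0.031,-0.006,0],"dr":[0,0,-0.32]},{"offset":[0.031,-0.006,0],"dr":[0,0,-0.32]}]' 0 40
python3 - <<'E'
from h import *
s=arm.state();print(s['time_s'],s['ee_pos'],s['orientation'][:,1],s['ft_force'],s['gripper_width'],s['grasp_force'])
print("expected",post(1.571)+.005*sy)
E
```

```text
time_s: 5.18
ee_pos: [0.4826, 0.2413, 0.176]
orientation: [[-0.479, -0.878, 0.005], [-0.878, 0.479, 0.001], [-0.004, -0.004, -1.0]]
ft_force: [9.5, -2.3, -0.2]
gripper_width: 0.093
grasp_force: 39.4
time_s: 5.6
ee_pos: [0.4738, 0.2128, 0.1761]
orientation: [[-0.183, -0.983, 0.007], [-0.983, 0.183, 0.004], [-0.005, -0.006, -1.0]]
ft_force: [8.4, 2.4, -3.0]
gripper_width: 0.096
grasp_force: 39.3
5.6 [0.4738 0.2128 0.1761] [-0.983   0.1834 -0.0057] [ 8.3994  2.4071 -3.0391] 0.09593420568470054 39.32728350162506
expected [0.4752 0.213  0.    ]
```

```bash
python3 -m crank '[{"offset":[0.003,0,0],"dr":[0,0,0]},{"offset":[0.006,0,0],"dr":[0,0,0]},{"offset":[0.006,0,0],"dr":[0,0,0]}]' 0 40
python3 -c "
from h import *
s=arm.state();print(s['ee_pos'],s['ft_force'])"
```

```text
time_s: 5.85
ee_pos: [0.4737, 0.2121, 0.1764]
orientation: [[-0.18, -0.984, 0.01], [-0.984, 0.18, 0.011], [-0.012, -0.008, -1.0]]
ft_force: [14.9, 18.8, -13.9]
gripper_width: 0.097
grasp_force: 39.0
[0.4737 0.2121 0.1764] [ 14.8805  18.7665 -13.9035]
```

It's at the stop: 18.8 N with no further motion. I'll release gently and lift.

```bash
python3 -m crank '[{"offset":[-0.006,0,0],"dr":[0,0,0]},{"offset":[-0.006,0,0],"dr":[0,0,0]}]' 
python3 -m crank '[{"offset":[0,0,0],"dr":[0,0,0]},{"offset":[0,0,0],"dr":[0,0,0]},{"offset":[0,0,0],"dr":[0,0,0]},{"offset":[0,0,0],"dr":[0,0,0]}]' 45 
python3 -m crank '[{"offset":[0,0,-0.02],"dr":[0,0,0]},{"offset":[0,0,-0.05],"dr":[0,0,0]},{"offset":[0,0,-0.085],"dr":[0,0,0]},{"offset":[0.02,0,-0.115],"dr":[0,0,0]},{"offset":[0.05,0,-0.125],"dr":[0,0,0]}]'
python3 - <<'E'
from h import *
print(plan([.40,.0,.30],down([-1,.03])))
print(plan([.40,-.314,.30],down([-1,.03])))
E
```

```text
time_s: 6.02
ee_pos: [0.4739, 0.2137, 0.176]
orientation: [[-0.183, -0.983, 0.006], [-0.983, 0.183, 0.003], [-0.004, -0.006, -1.0]]
ft_force: [8.1, 1.4, -1.7]
gripper_width: 0.099
grasp_force: 40.3
time_s: 6.35
ee_pos: [0.4703, 0.2117, 0.1745]
orientation: [[-0.181, -0.984, -0.0], [-0.984, 0.181, -0.0], [0.0, 0.0, -1.0]]
ft_force: [1.1, -0.8, 0.4]
gripper_width: 0.453
grasp_force: 0.0
time_s: 6.77
ee_pos: [0.4626, 0.1656, 0.3037]
orientation: [[-0.176, -0.984, 0.005], [-0.984, 0.176, 0.004], [-0.005, -0.005, -1.0]]
ft_force: [1.4, -1.1, -0.5]
gripper_width: 0.446
grasp_force: 0.0
('offset', [0.174, 0.0325, 0.0027], 'dr', [-0.0049, 0.0045, -0.1468])
('offset', [0.4831, -0.0227, 0.0015], 'dr', [-0.0049, 0.0045, -0.1468])
```

```bash
python3 -m crank '[{"offset":[0.035,0.007,0],"dr":[0,0,-0.05]},{"offset":[0.07,0.014,0],"dr":[0,0,-0.1]},{"offset":[0.105,0.02,0],"dr":[0,0,-0.15]},{"offset":[0.14,0.026,0],"dr":[0,0,-0.2]},{"offset":[0.175,0.0325,0],"dr":[0,0,-0.207]}]' 55
python3 - <<'E'
from h import *
tp=arm.snapshot("top");sc=arm.snapshot("scene")
cv2.imwrite("pics/v4.png",cv2.resize(tp["pixels"][180:320,180:420],(720,420)))
for p in(tp,sc):
  for k,z in(("hook_post",.181),("hook_arm",.155)):
    for r in arm.place_of(p,k)[:1]:
        a=px2w(p,r["xy"],1.)[0];R,t=cam(p);c=-R.T@t;print(k,r["confidence"],r["xy"],c+(a-c)*(z-c[2])/(a[2]-c[2]))
C=cloud(tp,np.ones((480,640),bool))
D=(C-O)@np.c_[sx,sy,[0,0,1]]
m=(D[:,2]>.145)&(D[:,2]<.19)&(D[:,0]<-.03)&(D[:,0]>-.13)&(abs(D[:,1])<.06);H=C[m];print(len(H),np.percentile(H,[2,50,98],axis=0))
f=np.polyfit(H[:,0],H[:,1],1);print("arm slope dy/dx",f[0],"expect",sx[1]/sx[0],"y at x=.52",np.polyval(f,.52),"post y .474",np.polyval(f,.474))
m=(C[:,2]>.17)&(C[:,2]<.19)&(C[:,1]<-.2)&(C[:,1]>-.45)&(C[:,0]>.4)&(C[:,0]<.56);T=C[m]
f=np.polyfit(T[:,1],T[:,0],1);k=abs(T[:,0]-np.polyval(f,T[:,1]))<.012;T=T[k];f=np.polyfit(T[:,1],T[:,0],1)
print("board top",len(T),T.mean(0),np.percentile(T,[1,99],axis=0),"yaw",-f[0],"x at y=-.315",np.polyval(f,-.315))
print(plan([.40,-.25,.30],down([-1,-.03])))
E
```

```text
time_s: 7.18
ee_pos: [0.4258, 0.0719, 0.291]
orientation: [[-0.039, -0.999, -0.019], [-0.999, 0.039, -0.014], [0.014, 0.018, -1.0]]
ft_force: [1.1, 0.6, -0.3]
gripper_width: 0.552
grasp_force: 0.0
hook_post 0.47 [282.9, 272.9] [0.4671 0.2146 0.181 ]
hook_arm 0.58 [288.8, 238.3] [0.5582 0.2008 0.155 ]
hook_post 0.75 [268.7, 213.4] [0.4672 0.1991 0.181 ]
hook_arm 0.58 [297.8, 211.8] [0.5544 0.2055 0.155 ]
127 [[0.4719 0.2002 0.1546]
 [0.5091 0.2081 0.1609]
 [0.5477 0.2169 0.182 ]]
arm slope dy/dx -0.12717574546500826 expect -0.13073731800446003 y at x=.52 0.2071112050579903 post y .474 0.2129612893493807
board top 275 [ 0.475  -0.3149  0.1752] [[ 0.4672 -0.3738  0.1705]
 [ 0.4828 -0.2572  0.1799]] yaw 0.02760345834340571 x at y=-.315 0.47495718440873624
('offset', [0.3239, 0.0141, -0.0047], 'dr', [0.019, -0.0127, -0.0688])
```

View pics/v4.png

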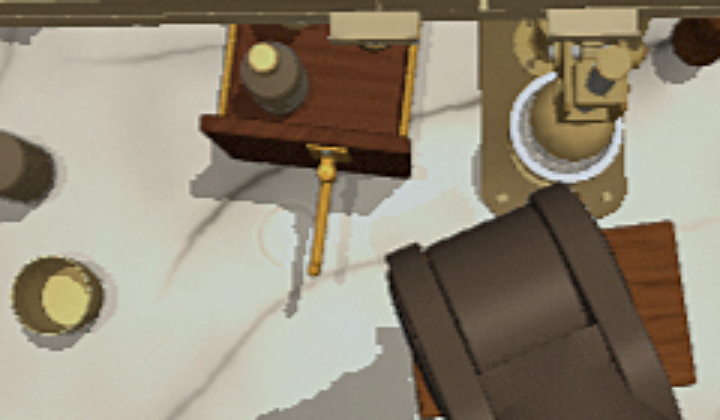

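The view shows the hook standing straight out (hinge 325,165 to post 315,270), square to the panel. Board top: centre (0.475, -0.315), yaw about 0.028.

```bash
python3 -m crank '[{"offset":[0.04,0.002,0],"dr":[0,0,0]},{"offset":[0.08,0.004,0],"dr":[0,0,0]},{"offset":[0.12,0.006,0],"dr":[0,0,0]},{"offset":[0.16,0.008,0],"dr":[0,0,0]},{"offset":[0.2,0.01,0],"dr":[0,0,0]}]'
python3 -m crank '[{"offset":[0.035,0,0],"dr":[0,0,0]},{"offset":[0.07,0,0],"dr":[0,0,0]},{"offset":[0.1,0,0],"dr":[0,0,0]},{"offset":[0.12,0,0],"dr":[0,0,0]},{"offset":[0.12,0,0],"dr":[0,0,0]}]'
python3 - <<'E'
from h import *
arm.snapshot("top")
s=arm.state();print(s["ee_pos"],s["orientation"],s["q"])
print(plan([.475,-.315,.22],down([-1,-.028])))
print(plan([.475,-.315,.156],down([-1,-.028])))
E
```

```text
time_s: 7.9
ee_pos: [0.42, -0.0074, 0.2861]
orientation: [[-0.033, -0.999, -0.027], [-0.999, 0.034, -0.016], [0.017, 0.027, -0.999]]
ft_force: [0.3, -0.1, -1.2]
gripper_width: 0.552
grasp_force: 0.0
time_s: 8.32
ee_pos: [0.4378, -0.1146, 0.268]
orientation: [[-0.069, -0.996, -0.05], [-0.997, 0.071, -0.042], [0.046, 0.047, -0.998]]
ft_force: [-0.1, -0.3, -0.1]
gripper_width: 0.55
grasp_force: 0.0
[ 0.4376 -0.112   0.2686] [[-0.0659 -0.9966 -0.0491]
 [-0.9968  0.0679 -0.0414]
 [ 0.0446  0.0463 -0.9979]] [ 1.0661  0.4036 -1.2612  1.8373  0.4369  1.265   2.7413]
('offset', [0.1977, -0.0533, 0.0551], 'dr', [0.0484, -0.0424, -0.095])
('offset', [0.1948, -0.0562, 0.119], 'dr', [0.0484, -0.0424, -0.095])
```

q7 has come to its limit, so I'll use the equivalent half-turned grasp: turn the hand back by π here, with the camera sweeping on the robot's side.

```bash
python3 -m crank '[{"offset":[0,0.01,-0.01],"dr":[0.01,-0.01,0.12]},{"offset":[0,0.02,-0.02],"dr":[0.02,-0.02,0.24]},{"offset":[0,0.03,-0.03],"dr":[0.03,-0.03,0.36]},{"offset":[0,0.035,-0.035],"dr":[0.04,-0.04,0.48]},{"offset":[0,0.035,-0.035],"dr":[0.05,-0.04,0.6]}]'
python3 - <<'E'
from h import *
s=arm.state();print(s["q"]);print(plan([.40,-.112,.30],down([-1,-.028])@Ro.from_euler("z",1.2).as_matrix()))
E
```

```text
time_s: 8.78
ee_pos: [0.4041, -0.1059, 0.3074]
orientation: [[-0.62, -0.784, 0.015], [-0.784, 0.62, -0.025], [0.01, -0.027, -1.0]]
ft_force: [0.2, -0.3, -0.2]
gripper_width: 0.553
grasp_force: 0.0
[ 1.2206  0.1801 -1.2256  1.8802  0.2092  1.1921  2.3975]
('offset', [0.0073, -0.0004, 0.0075], 'dr', [-0.0292, -0.003, 0.5032])
```

```bash
for i in 1; do python3 -m crank '[{"offset":[0,0,0],"dr":[0,0,0.12]},{"offset":[0,0,0],"dr":[0,0,0.24]},{"offset":[0,0,0],"dr":[0,0,0.36]},{"offset":[0,0,0],"dr":[0,0,0.48]},{"offset":[0,0,0],"dr":[0,0,0.6]}]'; done
python3 -m crank '[{"offset":[0,0,0],"dr":[0,0,0.12]},{"offset":[0,0,0],"dr":[0,0,0.24]},{"offset":[0,0,0],"dr":[0,0,0.36]},{"offset":[0,0,0],"dr":[0,0,0.48]},{"offset":[0,0,0],"dr":[0,0,0.6]}]'
python3 -c "
from h import *
print(arm.state()['q'])"
python3 -m crank '[{"offset":[0,0,0],"dr":[0,0,0.12]},{"offset":[0,0,0],"dr":[0,0,0.24]},{"offset":[0,0,0],"dr":[0,0,0.36]},{"offset":[0,0,0],"dr":[0,0,0.48]},{"offset":[0,0,0],"dr":[0,0,0.6]}]'
python3 -m crank '[{"offset":[0,0,0],"dr":[0,0,0.12]},{"offset":[0,0,0],"dr":[0,0,0.24]},{"offset":[0,0,0],"dr":[0,0,0.36]},{"offset":[0,0,0],"dr":[0,0,0.48]},{"offset":[0,0,0],"dr":[0,0,0.6]}]'
python3 - <<'E'
from h import *
print(arm.state()['q'])
print(plan([.40,-.2,.28],down([1,.028])))
print(plan([.475,-.315,.22],down([1,.028])))
E
```

```text
time_s: 9.2
ee_pos: [0.4044, -0.1056, 0.3066]
orientation: [[-0.954, -0.298, 0.014], [-0.298, 0.954, -0.024], [-0.006, -0.027, -1.0]]
ft_force: [-0.6, 0.7, -1.3]
gripper_width: 0.551
grasp_force: 0.0
time_s: 9.62
ee_pos: [0.4044, -0.1056, 0.3067]
orientation: [[-0.956, 0.293, 0.014], [0.292, 0.956, -0.024], [-0.02, -0.019, -1.0]]
ft_force: [0.6, 0.2, -0.1]
gripper_width: 0.548
grasp_force: 0.0
[ 1.0522  0.1262 -1.0095  1.887   0.1407  1.1754  1.2673]
time_s: 10.03
ee_pos: [0.4044, -0.1056, 0.3067]
orientation: [[-0.624, 0.781, 0.014], [0.781, 0.624, -0.024], [-0.027, -0.004, -1.0]]
ft_force: [-0.3, -0.2, 0.6]
gripper_width: 0.547
grasp_force: 0.0
time_s: 10.45
ee_pos: [0.4044, -0.1056, 0.3067]
orientation: [[-0.074, 0.997, 0.014], [0.997, 0.074, -0.024], [-0.025, 0.013, -1.0]]
ft_force: [-0.5, -1.5, 0.3]
gripper_width: 0.551
grasp_force: 0.0
[ 0.932   0.1014 -0.8694  1.8928  0.1087  1.1694  0.0978]
('offset', [-0.0931, -0.0117, 0.0289], 'dr', [0.0132, 0.0243, 0.0459])
('offset', [-0.2118, 0.0538, 0.0927], 'dr', [0.0132, 0.0243, 0.0459])
```

```bash
python3 -m crank '[{"offset":[-0.035,0,0.01],"dr":[0.013,0.024,0.046]},{"offset":[-0.07,-0.005,0.02],"dr":[0.013,0.024,0.046]},{"offset":[-0.105,-0.005,0.03],"dr":[0.013,0.024,0.046]},{"offset":[-0.14,0.01,0.04],"dr":[0.013,0.024,0.046]},{"offset":[-0.17,0.03,0.05],"dr":[0.013,0.024,0.046]}]'
python3 - <<'E'
from h import *
print(arm.state()['q'])
print(plan([.475,-.315,.22],down([1,.028])))
E
```

```text
time_s: 10.87
ee_pos: [0.4477, -0.2773, 0.2608]
orientation: [[-0.03, 1.0, -0.002], [1.0, 0.03, -0.002], [-0.002, -0.002, -1.0]]
ft_force: [-0.6, -0.0, 0.6]
gripper_width: 0.547
grasp_force: 0.0
[ 1.0112  0.3496 -0.7326  1.7361  0.2563  1.154   0.234 ]
('offset', [-0.0384, 0.0262, 0.0409], 'dr', [-0.0016, 0.0024, 0.0023])
```

```bash
python3 -m crank '[{"offset":[-0.018,0.013,0],"dr":[0,0.002,0]},{"offset":[-0.037,0.026,0.01],"dr":[0,0.002,0]},{"offset":[-0.037,0.026,0.035],"dr":[0,0.002,0]},{"offset":[-0.037,0.026,0.04],"dr":[0,0.002,0]},{"offset":[-0.037,0.026,0.04],"dr":[0,0.002,0]}]'
python3 - <<'E'
from h import *
w=arm.snapshot("wrist");s=arm.state();print(s["ee_pos"],s["q"]);cv2.imwrite("pics/w2.png",w["pixels"])
print(plan([.475,-.315,.156],down([1,.028])))
E
```

```text
time_s: 11.28
ee_pos: [0.4743, -0.3099, 0.2194]
orientation: [[-0.033, 0.999, -0.004], [0.999, 0.033, 0.004], [0.004, -0.004, -1.0]]
ft_force: [0.2, -0.1, 0.5]
gripper_width: 0.553
grasp_force: 0.0
[ 0.4748 -0.3103  0.2209] [ 0.9847  0.4532 -0.7002  1.6959  0.3178  1.1131  0.2242]
('offset', [-0.0049, 0.0002, 0.0649], 'dr', [-0.0022, -0.0028, 0.0051])
```

View pics/w2.png

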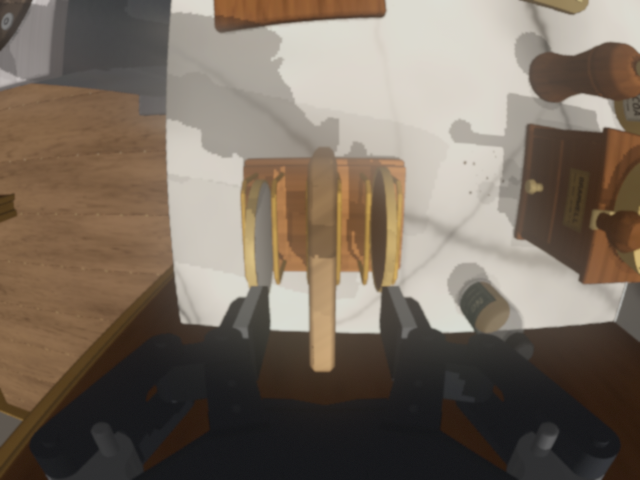

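The board's edge (columns 310–335, rows 150–370) is centred between the fingers at 245 and 400. Descending to pinch.

```bash
python3 -m crank '[{"offset":[-0.004,0,0.025],"dr":[0,0,0]},{"offset":[-0.005,0,0.045],"dr":[0,0,0]},{"offset":[-0.005,0,0.06],"dr":[0,0,0]},{"offset":[-0.005,0,0.064],"dr":[0,0,0]},{"offset":[-0.005,0,0.064],"dr":[0,0,0]}]'
python3 -m crank '[{"offset":[-0.005,0,0],"dr":[0,0,0]},{"offset":[0,0,0],"dr":[0,0,0]},{"offset":[0,0,0],"dr":[0,0,0]},{"offset":[0,0,0],"dr":[0,0,0]},{"offset":[0,0,0],"dr":[0,0,0]}]' 5 60
python3 -c "
from h import *
s=arm.state();print(s['ee_pos'],s['ft_force'],s['gripper_width'],s['grasp_force'])"
```

```text
time_s: 11.75
ee_pos: [0.4745, -0.3166, 0.1573]
orientation: [[-0.031, 1.0, -0.001], [1.0, 0.031, 0.002], [0.002, -0.001, -1.0]]
ft_force: [-0.2, 0.0, -0.2]
gripper_width: 0.551
grasp_force: 0.0
time_s: 12.17
ee_pos: [0.4754, -0.3173, 0.1583]
orientation: [[-0.03, 1.0, 0.001], [1.0, 0.03, 0.001], [0.001, 0.001, -1.0]]
ft_force: [-1.4, 0.0, 7.6]
gripper_width: 0.163
grasp_force: 59.8
[ 0.4754 -0.3173  0.1583] [-1.4323  0.0326  7.5548] 0.16339163263148887 59.83079195022583
```

```bash
python3 -m crank '[{"offset":[0,0,-0.01],"dr":[0,0,0]},{"offset":[0,0,-0.03],"dr":[0,0,0]},{"offset":[0,0,-0.055],"dr":[0,0,0]},{"offset":[0,0,-0.085],"dr":[0,0,0]},{"offset":[0,0,-0.12],"dr":[0,0,0]}]'
python3 -m crank '[{"offset":[0,0,-0.01],"dr":[0,0,0]},{"offset":[0,0,-0.01],"dr":[0,0,0]},{"offset":[0,0,-0.01],"dr":[0,0,0]}]'
python3 - <<'E'
from h import *
s=arm.state();print(s['q'],s['ft_force'],s['ft_torque'],s['gripper_width'],s['grasp_force'])
w=arm.snapshot("wrist");cv2.imwrite("pics/w3.png",w["pixels"])
tp=arm.snapshot("top");C=cloud(tp,np.ones((480,640),bool))
m=(C[:,2]>.28)&(C[:,2]<.32)&(C[:,1]<-.2)&(C[:,1]>-.45)&(C[:,0]>.44)&(C[:,0]<.51);T=C[m]
print(len(T),np.percentile(T,[2,50,98],axis=0))
print(s["ee_pos"],plan([.395,-.20,.29],down([1,.03])),plan([.395,.10,.29],down([1,-.06])))
E
```

```text
time_s: 12.58
ee_pos: [0.4737, -0.3172, 0.2777]
orientation: [[-0.03, 1.0, -0.003], [1.0, 0.03, 0.003], [0.003, -0.003, -1.0]]
ft_force: [0.2, -0.6, -1.9]
gripper_width: 0.165
grasp_force: 58.7
time_s: 12.83
ee_pos: [0.4745, -0.3178, 0.2868]
orientation: [[-0.03, 1.0, -0.001], [1.0, 0.03, 0.001], [0.001, -0.001, -1.0]]
ft_force: [-1.0, -0.1, -2.1]
gripper_width: 0.164
grasp_force: 58.8
[ 1.0084  0.405  -0.7174  1.5929  0.2756  1.2492  0.2725] [-1.0347 -0.0699 -2.1483] [-0.0104  0.0673  0.0042] 0.1636119343739296 58.84006977081299
324 [[ 0.4572 -0.3262  0.2843]
 [ 0.4749 -0.2986  0.3024]
 [ 0.4927 -0.2529  0.3166]]
[ 0.4745 -0.3178  0.2868] ('offset', [0.1199, -0.0751, -0.0043], 'dr', [-0.0035, -0.0031, -0.0003]) ('offset', [0.4198, -0.0662, -0.0034], 'dr', [-0.0037, -0.003, 0.0896])
```

View pics/w3.png

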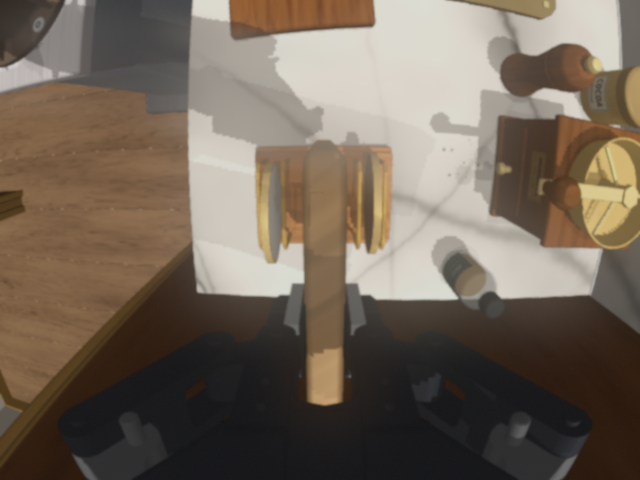

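The board is lifted clean out of the rack and firmly pinched (column 325, held at about 2.1 N). Now I'll carry it in front of the press.

```bash
python3 -m crank '[{"offset":[0.01,-0.01,0],"dr":[0,0,0]},{"offset":[0.03,-0.03,0],"dr":[0,0,0]},{"offset":[0.06,-0.05,0],"dr":[0,0,0]},{"offset":[0.09,-0.068,0],"dr":[0,0,0]},{"offset":[0.12,-0.078,0],"dr":[0,0,0.01]}]'
python3 -m crank '[{"offset":[0.03,0,0],"dr":[0,0,0.02]},{"offset":[0.06,0,0],"dr":[0,0,0.04]},{"offset":[0.09,0,0],"dr":[0,0,0.06]},{"offset":[0.12,0,0],"dr":[0,0,0.07]},{"offset":[0.15,0,0],"dr":[0,0,0.08]}]'
python3 - <<'E'
from h import *
s=arm.state();print(s['q'],s['ft_force'],s['gripper_width'],s['grasp_force'])
u=np.array([.992,-.127,0])
print(plan([.395,.15,.28],down(u)),plan([.425,.217,.22],down(u)))
E
```

```text
time_s: 13.35
ee_pos: [0.39, -0.1991, 0.285]
orientation: [[-0.018, 1.0, -0.005], [1.0, 0.018, 0.003], [0.004, -0.005, -1.0]]
ft_force: [0.4, 1.1, -1.6]
gripper_width: 0.159
grasp_force: 58.9
time_s: 13.77
ee_pos: [0.3888, -0.049, 0.2861]
orientation: [[0.061, 0.998, -0.004], [0.998, -0.061, 0.002], [0.002, -0.004, -1.0]]
ft_force: [0.2, 0.5, -2.1]
gripper_width: 0.158
grasp_force: 59.0
[ 0.874   0.0882 -0.9157  1.9589  0.0746  1.1333 -0.1329] [ 0.1963  0.5372 -2.0901] 0.15839481318283674 58.975417613983154
('offset', [0.199, -0.006, 0.0065], 'dr', [-0.0037, -0.0019, 0.066]) ('offset', [0.2676, 0.0201, 0.0665], 'dr', [-0.0037, -0.0019, 0.066])
```

```bash
python3 -m crank '[{"offset":[0.03,0,0],"dr":[0,0,0.013]},{"offset":[0.06,0,0],"dr":[0,0,0.026]},{"offset":[0.09,0,0],"dr":[0,0,0.04]},{"offset":[0.12,0,0],"dr":[0,0,0.053]},{"offset":[0.15,0,0],"dr":[0,0,0.066]}]'
python3 - <<'E'
from h import *
s=arm.state();print(s['q'],s['ft_force'],s['gripper_width'],s['grasp_force'])
u=np.array([.992,-.127,0])
print(plan([.42,.2175,.25],down(u)),plan([.425,.217,.22],down(u)))
E
```

```text
time_s: 14.18
ee_pos: [0.3981, 0.1004, 0.2864]
orientation: [[0.127, 0.992, -0.003], [0.992, -0.127, 0.001], [0.001, -0.003, -1.0]]
ft_force: [0.4, -0.8, -2.4]
gripper_width: 0.162
grasp_force: 59.0
[ 0.5744  0.1569 -1.0361  1.9197  0.145   1.1478 -0.6439] [ 0.3647 -0.8372 -2.4253] 0.16152885154525934 59.00490939617157
('offset', [0.1189, 0.0069, 0.0365], 'dr', [-0.0035, -0.001, -0.0001]) ('offset', [0.119, 0.012, 0.0665], 'dr', [-0.0035, -0.001, -0.0001])
```

```bash
python3 -m crank '[{"offset":[0.03,0.002,0.005],"dr":[0,0,0]},{"offset":[0.06,0.004,0.01],"dr":[0,0,0]},{"offset":[0.09,0.006,0.02],"dr":[0,0,0]},{"offset":[0.11,0.007,0.035],"dr":[0,0,0]},{"offset":[0.118,0.007,0.05],"dr":[0,0,0]}]'
python3 - <<'E'
from h import *
u=np.array([.992,-.127,0])
tp=arm.snapshot("top");sc=arm.snapshot("scene")
s=arm.state();print(s['q'],s["ee_pos"],s['ft_force'],s['gripper_width'],s['grasp_force'])
print(plan([.42,.2175,.199],down(u)))
cv2.imwrite("pics/v5.png",cv2.hconcat([cv2.resize(tp["pixels"][200:310,220:340],(400,367)),cv2.resize(sc["pixels"][150:280,220:360],(395,367))]))
for p in (tp,sc):
    for k in("board_hole","hook_post"):
        for r in arm.place_of(p,k)[:1]:
            a=px2w(p,r["xy"],1.)[0];R,t=cam(p);c=-R.T@t
            print(k,r["confidence"],r["xy"], "on board plane:",c+(a-c)*(((s["ee_pos"]-c)@u)/((a-c)@u)))
r=arm.regions_of(sc,"board")
if r:
    B=cloud(sc,r[0]["region"]);print(len(B),np.percentile(B,[2,50,98],axis=0))
E
```

```text
time_s: 14.6
ee_pos: [0.4203, 0.219, 0.2361]
orientation: [[0.123, 0.992, -0.003], [0.992, -0.123, 0.004], [0.003, -0.003, -1.0]]
ft_force: [-0.2, -0.3, -1.1]
gripper_width: 0.164
grasp_force: 59.0
[ 0.2116  0.3576 -1.0094  1.878   0.3333  1.0955 -1.0492] [0.4189 0.2163 0.2346] [-0.302   0.1512 -1.1617] 0.16218245268958184 59.058406949043274
('offset', [0.0014, 0.0012, 0.0356], 'dr', [-0.0072, 0.0001, 0.0046])
hook_post 0.42 [285.9, 273.1] on board plane: [0.3986 0.0581 2.1151]
board_hole 0.62 [246.7, 211.6] on board plane: [0.4184 0.2129 0.196 ]
hook_post 0.66 [265.4, 211.4] on board plane: [0.4056 0.1129 0.2373]
1523 [[0.4037 0.1508 0.1032]
 [0.4104 0.1884 0.177 ]
 [0.4232 0.2728 0.2512]]
```

View pics/v5.png

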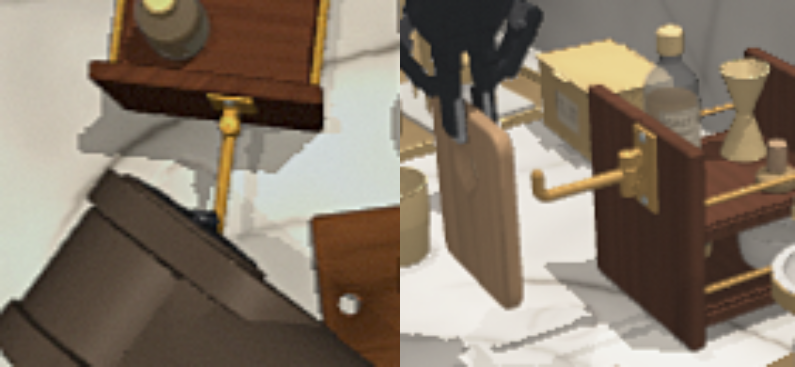

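The board is upright just in front of the hook, with its hole at scene-zoom (475,160) and the post at (537,180). I'll lower to the pass height, then check again.

```bash
python3 -m crank '[{"offset":[0.001,0.001,0.012],"dr":[-0.005,0,0.004]},{"offset":[0.001,0.001,0.024],"dr":[-0.005,0,0.004]},{"offset":[0.001,0.001,0.034],"dr":[-0.005,0,0.004]},{"offset":[0.001,0.001,0.034],"dr":[-0.005,0,0.004]}]'
python3 - <<'E'
from h import *
u=np.array([.992,-.127,0])
sc=arm.snapshot("scene");s=arm.state();print(s["ee_pos"],s["orientation"][:,1],s['ft_force'],s['gripper_width'])
r=arm.regions_of(sc,"board")[0];B=cloud(sc,r["region"])
n=np.linalg.svd(B-np.median(B,0))[2][2];print("plane n",n)
v=np.array([.127,.992,0])
print("along v",np.percentile((B-s["ee_pos"])@v,[0.5,50,99.5]),"z",np.percentile(B[:,2],[.5,99.5]))
K=w2px(sc,[s["ee_pos"]+np.array([0,0,-.0343])-.0075*u+.021*(np.cos(a)*v+np.sin(a)*np.array([0,0,1])) for a in np.linspace(0,6.28,40)])
P=np.array([.473,.213,0]);Q=w2px(sc,[P+[0,0,.181],P+[0,0,.155],P+.085*u+[0,0,.155]])
im=cv2.resize(sc["pixels"][170:270,220:320],None,fx=6,fy=6,interpolation=cv2.INTER_CUBIC)
f=lambda q:tuple(int(x) for x in ((q-[220,170])*6+3))
for q in K:cv2.circle(im,f(q),1,(0,0,255),-1)
for q in Q:cv2.circle(im,f(q),2,(255,0,0),-1)
cv2.imwrite("pics/v6.png",im)
print(plan([.425,.216,.2],down(u)),plan([.514,.2075,.2],down(u)))
E
```

```text
time_s: 15.28
ee_pos: [0.4213, 0.2152, 0.2019]
orientation: [[0.131, 0.991, 0.001], [0.991, -0.131, -0.001], [-0.0, 0.001, -1.0]]
ft_force: [-1.2, -0.5, -2.2]
gripper_width: 0.164
grasp_force: 59.1
[0.4215 0.2158 0.2028] [ 0.9915 -0.1303  0.0019] [ 0.0633  0.5958 -1.9049] 0.16106520420944911
plane n [-0.9752  0.2161 -0.0467]
along v [-0.0695 -0.0297  0.1583] z [0.0005 0.221 ]
('offset', [0.0001, 0.0032, 0.0035], 'dr', [0.0027, -0.0011, -0.0031]) ('offset', [0.0032, 0.0926, 0.0038], 'dr', [0.0027, -0.0011, -0.0031])
```

View pics/v6.png

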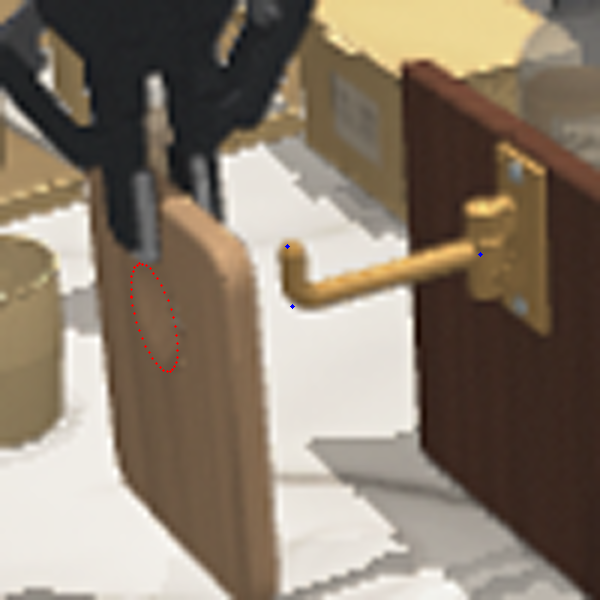

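No more viewing, so I'll refine the hole position numerically. The predicted ellipse and hook markers agree with the picture to within a few mm.

```bash
python3 - <<'E'
from h import *
u=np.array([.992,-.127,0]);v=np.array([.127,.992,0]);Z=np.array([0,0,1.])
pics=[arm.snapshot("scene") for _ in range(3)];s=arm.state()
g=np.mean([p["pixels"] for p in pics],0).astype(np.float32);sc=pics[0]
for p in pics:
    r=arm.place_of(p,"board_hole")
    if r:
        a=px2w(p,r[0]["xy"],1.)[0];R,t=cam(p);c=-R.T@t;q=c+(a-c)*(((s["ee_pos"]-c)@u)/((a-c)@u));print(r[0]["xy"],r[0]["confidence"],(q-s["ee_pos"])@v,q[2]-s["ee_pos"][2])
A=np.linspace(0,2*np.pi,60)[:-1];res=[]
def ring(dy,dz,rad):
    X=[s["ee_pos"]-.0075*u+(dy+rad*np.cos(a))*v+(dz+rad*np.sin(a))*Z for a in A]
    q=w2px(sc,X).astype(np.float32);return cv2.remap(g,q[:,:1],q[:,1:],cv2.INTER_LINEAR)[:,0]
for dy in np.arange(-.012,.0121,.001):
  for dz in np.arange(-.05,-.026,.001):
    d=ring(dy,dz,.019)-ring(dy,dz,.023);lo=np.sin(A)<.5
    res.append((np.linalg.norm(d[lo].mean(0)),dy,dz))
res.sort(reverse=True);print(np.array(res[:8]))
E
```

```text
[248.4, 221.9] 0.96 -0.0005079845077802768 -0.03687183112181841
[248.3, 222.7] 0.75 0.0005655230312694607 -0.03938632578997592
[245.0, 221.7] 0.79 0.020174272368986276 -0.045228167273930586
[[ 7.7465 -0.001  -0.028 ]
 [ 7.7279  0.     -0.029 ]
 [ 7.6364 -0.001  -0.029 ]
 [ 7.5817  0.001  -0.03  ]
 [ 7.5679 -0.002  -0.027 ]
 [ 7.5386  0.     -0.03  ]
 [ 7.5257 -0.002  -0.028 ]
 [ 7.4956  0.001  -0.029 ]]
```

```bash
python3 -m crank '[{"offset":[0.0035,0.01,0.002],"dr":[0,0,-0.002]},{"offset":[0.0035,0.02,0.002],"dr":[0,0,-0.002]},{"offset":[0.0035,0.03,0.002],"dr":[0,0,-0.002]},{"offset":[0.0035,0.03,0.002],"dr":[0,0,-0.002]}]'
python3 -m crank '[{"offset":[0,0.004,0],"dr":[0,0,0]},{"offset":[0,0.008,0],"dr":[0,0,0]},{"offset":[0,0.012,0],"dr":[0,0,0]},{"offset":[0,0.012,0],"dr":[0,0,0]}]'
python3 -c "
from h import *
arm.snapshot('top');s=arm.state();print(s['ee_pos'],s['ft_force'],s['ft_torque'],.2071-.1272*(s['ee_pos'][0]-.52))"
```

```text
time_s: 16.02
ee_pos: [0.4551, 0.2156, 0.2017]
orientation: [[0.131, 0.991, 0.004], [0.991, -0.131, 0.002], [0.002, 0.004, -1.0]]
ft_force: [0.8, -1.1, -2.3]
gripper_width: 0.162
grasp_force: 59.0
time_s: 16.35
ee_pos: [0.4649, 0.2145, 0.2019]
orientation: [[0.129, 0.992, 0.004], [0.992, -0.129, 0.001], [0.002, 0.004, -1.0]]
ft_force: [1.6, -0.4, -2.2]
gripper_width: 0.163
grasp_force: 59.1
[0.4644 0.2146 0.2018] [ 0.3485  0.2713 -2.0971] [ 0.0381  0.0013 -0.0221] 0.2141748135116502
```

```bash
python3 -m crank '[{"offset":[0,0.004,0],"dr":[0,0,0]},{"offset":[0,0.008,0],"dr":[0,0,0]},{"offset":[0,0.012,0],"dr":[0,0,0]},{"offset":[0,0.012,0],"dr":[0,0,0]}]'
python3 -c "
from h import *
s=arm.state();print(s['ee_pos'],s['ft_force'],s['ft_torque'])"
```

```text
time_s: 16.73
ee_pos: [0.477, 0.2129, 0.2019]
orientation: [[0.129, 0.992, 0.004], [0.992, -0.129, 0.001], [0.002, 0.004, -1.0]]
ft_force: [-0.2, -0.3, -2.5]
gripper_width: 0.164
grasp_force: 59.1
[0.477  0.2129 0.2019] [-0.1929 -0.2619 -2.5324] [0.014  0.0013 0.0512]
```

Passing the post without contact. On to 44 mm from the hinge.

```bash
python3 -m crank '[{"offset":[0,0.005,0],"dr":[0,0,0]},{"offset":[0,0.01,0],"dr":[0,0,0]},{"offset":[0,0.015,0],"dr":[0,0,0]},{"offset":[0,0.02,0],"dr":[0,0,0]}]'
python3 -m crank '[{"offset":[0,0.006,0],"dr":[0,0,0]},{"offset":[0,0.012,0],"dr":[0,0,0]},{"offset":[0,0.018,0],"dr":[0,0,0]},{"offset":[0,0.018,0],"dr":[0,0,0]}]'
python3 - <<'E'
from h import *
tp=arm.snapshot("top");sc=arm.snapshot("scene")
s=arm.state();print(s['ee_pos'],s['ft_force'],s['ft_torque'],s['q'],.2071-.1272*(s['ee_pos'][0]-.52))
for p in (sc,tp):
  for k in("hook_post","hook_arm"):
    for r in arm.place_of(p,k)[:1]:print(k,r)
print(w2px(sc,[[.473,.213,.181]]),w2px(tp,[[.473,.213,.181]]))
E
```

```text
time_s: 17.07
ee_pos: [0.4965, 0.2105, 0.202]
orientation: [[0.128, 0.992, 0.004], [0.992, -0.128, 0.001], [0.002, 0.004, -1.0]]
ft_force: [0.7, 0.3, -2.8]
gripper_width: 0.163
grasp_force: 59.0
time_s: 17.4
ee_pos: [0.5152, 0.2079, 0.2019]
orientation: [[0.129, 0.992, 0.004], [0.992, -0.129, 0.001], [0.002, 0.004, -1.0]]
ft_force: [-0.3, -0.1, -2.9]
gripper_width: 0.161
grasp_force: 59.0
[0.5138 0.2084 0.202 ] [-0.1228  1.1899 -2.196 ] [-0.0127 -0.0105 -0.0368] [ 0.1615  0.5148 -0.9169  1.7464  0.4541  1.1042 -1.0306] 0.20789017167291873
hook_post {'xy': [266.2, 210.5], 'confidence': 0.56}
hook_arm {'xy': [301.6, 208.6], 'confidence': 0.48}
[[267.4408 210.6659]] [[283.5351 270.5576]]
```

Threaded; the post is still where expected and is visible in front of the board. Lowering until the arm takes the weight.

```bash
python3 -m crank '[{"offset":[0,0,0.006],"dr":[0,0,0]},{"offset":[0,0,0.012],"dr":[0,0,0]},{"offset":[0,0,0.018],"dr":[0,0,0]},{"offset":[0,0,0.02],"dr":[0,0,0]},{"offset":[0,0,0.02],"dr":[0,0,0]}]'
python3 -m crank '[{"offset":[0,0,0.002],"dr":[0,0,0]},{"offset":[0,0,0.003],"dr":[0,0,0]},{"offset":[0,0,0.003],"dr":[0,0,0]}]'
```

```text
time_s: 18.12
ee_pos: [0.5133, 0.208, 0.1811]
orientation: [[0.128, 0.992, 0.002], [0.992, -0.128, 0.001], [0.001, 0.002, -1.0]]
ft_force: [0.3, 0.2, -3.1]
gripper_width: 0.163
grasp_force: 59.0
time_s: 18.37
ee_pos: [0.5138, 0.2084, 0.179]
orientation: [[0.128, 0.992, 0.004], [0.992, -0.128, 0.001], [0.002, 0.004, -1.0]]
ft_force: [-0.2, 0.2, -1.5]
gripper_width: 0.163
grasp_force: 59.0
```

```bash
for i in 1; do python3 -m crank '[{"offset":[0,0,0.001],"dr":[0,0,0]},{"offset":[0,0,0.002],"dr":[0,0,0]},{"offset":[0,0,0.002],"dr":[0,0,0]}]'; done
python3 -m crank '[{"offset":[0,0,0.001],"dr":[0,0,0]},{"offset":[0,0,0.002],"dr":[0,0,0]},{"offset":[0,0,0.002],"dr":[0,0,0]}]' | grep -E "pos|ft"
```

```text
time_s: 18.62
ee_pos: [0.5138, 0.2083, 0.177]
orientation: [[0.128, 0.992, 0.004], [0.992, -0.128, 0.001], [0.002, 0.004, -1.0]]
ft_force: [-0.5, 0.1, -2.2]
gripper_width: 0.164
grasp_force: 59.0
ee_pos: [0.5138, 0.2083, 0.1749]
ft_force: [-0.4, 0.2, -2.4]
```

```bash
python3 -m crank '[{"offset":[0,0,0.001],"dr":[0,0,0]},{"offset":[0,0,0.0015],"dr":[0,0,0]},{"offset":[0,0,0.0015],"dr":[0,0,0]}]' | grep -E "pos|ft"
python3 -m crank '[{"offset":[0,0,0.001],"dr":[0,0,0]},{"offset":[0,0,0.0015],"dr":[0,0,0]},{"offset":[0,0,0.0015],"dr":[0,0,0]}]' | grep -E "pos|ft"
```

```text
ee_pos: [0.5139, 0.2084, 0.1737]
ft_force: [-0.5, -0.8, -0.3]
ee_pos: [0.514, 0.2089, 0.1734]
ft_force: [-3.5, -2.8, 11.8]
```

The arm has taken the weight. Relieving slightly, then opening a little.

```bash
python3 -m crank '[{"offset":[0,0,-0.0012],"dr":[0,0,0]},{"offset":[0,0,-0.0012],"dr":[0,0,0]}]' | grep -E "pos|ft"
python3 -m crank '[{"offset":[0,0,0],"dr":[0,0,0]},{"offset":[0,0,0],"dr":[0,0,0]},{"offset":[0,0,0],"dr":[0,0,0]},{"offset":[0,0,0],"dr":[0,0,0]}]' 30 20
python3 - <<'E'
from h import *
sc=arm.snapshot("scene");s=arm.state();print(s['ee_pos'],s['ft_force'],s['gripper_width'],s['grasp_force'])
r=arm.regions_of(sc,"board");u=np.array([.992,-.127,0]);v=np.array([.127,.992,0])
if r:
    B=cloud(sc,r[0]["region"]);print(r[0]["rect"],np.percentile(B,[1,50,99],axis=0))
E
```

```text
ee_pos: [0.514, 0.2086, 0.1737]
ft_force: [0.7, 0.6, 2.4]
time_s: 19.87
ee_pos: [0.5138, 0.2084, 0.1732]
orientation: [[0.128, 0.992, 0.004], [0.992, -0.128, 0.001], [0.002, 0.003, -1.0]]
ft_force: [-0.3, -0.8, 1.3]
gripper_width: 0.297
grasp_force: 0.0
[0.5138 0.2083 0.1732] [ 1.1074  0.2608 -0.8513] 0.2963231495566291 0.0
[269.9, 203.8, 301.8, 267.7] [[0.4988 0.1404 0.0439]
 [0.5058 0.1786 0.1129]
 [0.519  0.2678 0.1924]]
```

```bash
python3 -m crank '[{"offset":[0,0,-0.006],"dr":[0,0,0]},{"offset":[0,0,-0.015],"dr":[0,0,0]},{"offset":[0,0,-0.03],"dr":[0,0,0]},{"offset":[0,0,-0.05],"dr":[0,0,0]},{"offset":[0,0,-0.08],"dr":[0,0,0]}]'
python3 -m crank '[{"offset":[0,-0.03,-0.03],"dr":[0,0,0]},{"offset":[0,-0.06,-0.05],"dr":[0,0,0]},{"offset":[0,-0.09,-0.06],"dr":[0,0,0]},{"offset":[0,-0.12,-0.07],"dr":[0,0,0]},{"offset":[0,-0.14,-0.07],"dr":[0,0,0]}]' | head -2
python3 - <<'E'
from h import *
u=np.array([.992,-.127,0]);v=np.array([.127,.992,0])
for i in range(2):
  sc=arm.snapshot("scene");tp=arm.snapshot("top")
  for n,p in(("s",sc),("t",tp)):
    r=arm.regions_of(p,"board")
    if r:
      B=cloud(p,r[0]["region"]);print(n,r[0]["rect"],r[0]["confidence"],np.percentile(B,[1,50,99],axis=0).tolist())
      k=(abs((B-[.514,.2083,.14])@u)<.03)&(B[:,2]>.03)&(B[:,2]<.2);F=B[k]
      if n=="s" and len(F)>50:
          k=abs((F-np.median(F,0))@u)<.006;F=F[k];c=np.linalg.svd(F-F.mean(0))[2][2];print(" normal",c, len(F))
for k,z in(("hook_post",.181),("hook_arm",.155)):
  for r in arm.place_of(tp,k)[:1]:
    a=px2w(tp,r["xy"],1.)[0];R,t=cam(tp);c=-R.T@t;print(k,r["confidence"],c+(a-c)*(z-c[2])/(a[2]-c[2]))
for k in("lemon","lime","tumbler","pepper_mill","syrup"):
  r=arm.regions_of(tp,k)
  print(k,r[0]["rect"] if r else None)
s=arm.state();print(s["time_s"],s["ee_pos"],s["ft_force"],s["q"])
E
```

```text
time_s: 20.38
ee_pos: [0.5127, 0.2077, 0.2533]
orientation: [[0.128, 0.992, 0.001], [0.992, -0.128, 0.0], [0.0, 0.001, -1.0]]
ft_force: [0.8, -0.4, -0.6]
gripper_width: 0.299
grasp_force: 0.0
time_s: 20.8
ee_pos: [0.372, 0.2281, 0.3253]
s [270.0, 197.5, 302.1, 268.4] 0.96 [[0.4988584215063893, 0.14084654351095705, 0.040919656642985955], [0.5071142943032819, 0.18758028815536942, 0.12050007630790156], [0.5221872093478945, 0.26835105407724164, 0.19253773997554835]]
 normal [-0.9936  0.113   0.0038] 1428
t [261.2, 249.5, 313.0, 262.2] 0.68 [[0.501036989532854, 0.14490256875598198, -0.000707425222424504], [0.513255087358448, 0.2050163352088827, 0.18819801839260764], [0.5344864921999414, 0.2707506757496359, 0.19549866691306056]]
s [270.7, 197.3, 303.5, 267.6] 0.84 [[0.4987587125768135, 0.1409080555984305, 0.04177722904355126], [0.5068015008039897, 0.18579303575253386, 0.11970276832718131], [0.5222616555557351, 0.2659738689950226, 0.19252514526949094]]
 normal [-0.9935  0.1137  0.0053] 1378
t [262.7, 250.1, 309.1, 262.5] 0.69 [[0.5010947245661254, 0.14536665491005132, 0.04081312849523995], [0.5131006660260877, 0.2074793618775453, 0.18859340784286716], [0.5278276935684509, 0.26931040819759505, 0.1949538335708812]]
hook_post 0.44 [0.4779 0.2075 0.181 ]
hook_arm 0.52 [0.5562 0.2024 0.155 ]
lemon None
lime None
tumbler [183.4, 264.0, 212.6, 294.4]
pepper_mill [405.2, 188.1, 426.6, 202.4]
syrup [168.0, 223.8, 195.1, 247.8]
21.55 [0.3745 0.2261 0.3227] [-0.0927  0.1036 -0.3571] [ 0.2888  0.1921 -1.0819  1.8085  0.1804  1.2435 -0.9717]
```

```bash
python3 - <<'E'
from h import *
tp=arm.snapshot("top");sc=arm.snapshot("scene")
C=cloud(tp,np.ones((480,640),bool));m=(C[:,2]>.15)&(C[:,2]<.183)&(C[:,0]<.55)&(C[:,0]>.468)&(abs(C[:,1]-.21)<.02)&(abs((C-[.514,.208,0])@[.992,-.127,0])>.012);H=C[m]
f=np.polyfit(H[:,0],H[:,1],1);print(len(H),f[0],np.polyval(f,[.52,.474]))
for k in("lemon","lime"):
  r=arm.regions_of(sc,k);print(k,r[0]["rect"] if r else None)
E
```

```text
84 -0.12939716648434327 [0.2075 0.2135]
lemon [293.4, 288.4, 322.1, 314.7]
lime [313.0, 313.0, 339.9, 338.3]
```

The hook is still square at its stop, the board hangs upright and free, and the bystanders haven't moved. Handing in.

```bash
python3 -c "
from cell import arm
print(arm.hand_in())"
```

```text
the job is handed in; nothing more can be done
None
```

The hook is swung fully out to its stop, the board hangs free and upright on its arm by the hole, nothing else was moved, and the job was handed in at about 22 s of the 58 s limit (no verdict came back). One doubt: joint 7 read 2.7413 rad at about 8 s, against a listed limit of 2.74, before I turned the hand back.

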